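Counter-hold a clamp bolt behind a bench bracket

ROBOT

A 6-joint arm with a two-finger parallel gripper is mounted at the origin on the work surface. World frame = base frame: x ahead of the robot, y to its left, z up, the work surface at z = 0. Lengths are in m, angles in degrees, forces in N, time in s.
With the tool pointing down it reaches from about 0.4 to 0.825 m from the base axis. Payload 7 kg.
Tool frame: the origin (TCP) lies at the centre of the arm's flange, where the gripper is bolted on; the fingertips stand 178 mm ahead of it and the grasp point (between the pads) lies 159 mm ahead of it (tip_reach is the distance from the TCP to the fingertips, in m); z points along the fingers, y is the line along which they close (so a half turn about z gives the same grasp; the last joint's range is limited). The gripper opens to 88 mm and grips with 3 to 60 N. Pads are 19 mm wide; open, the fingers measure 130 mm over their backs; the gripper's body (78 mm by 193 mm) begins 47 mm behind the grasp point.
Start: joints at [-56.889, 20.546, 0.682, 0, -70.136, -16.507], TCP at [0.193, -0.647, 0.405] pointing down, gripper open.
Joint ranges: [-176.03, 176.03], [-82.01, 121.73], [-58.28, 71.71], [-173.87, 95.51], [-174.79, -0.11], [-173.66, 173.66]. Speed limits (degrees/s): [136.94, 136.94, 172.46, 180, 180, 180].

INTERFACE

Orientations are given as [roll, pitch, yaw] about the fixed x, y, z axes, in that order (R = Rz(yaw) Ry(pitch) Rx(roll)).
In Python, from plant import * gives the robot as it stands.
- The arm moves only by the shell command python3 -m handwheel 'ROWS'. ROWS is JSON, a list of rows, each a list of 7 numbers: the opening, from -1 (shut) to 1 (fully open), then the shift along the tool's x, y, z as a fraction of full scale, then the turn, a rotation vector about the tool's x, y, z as a fraction of full scale. A call has 1 to 5 rows; each row shifts and turns the commanded pose from where the row before left it, along the tool's axes as they then stand; what a row does not reach is not made up. Full scale, the value 1, is 0.025 m for a shift and 6 degrees for a turn. A row lasts 1/8 s, in which the tool goes at most 62.5 mm and 10.7 degrees, less where a joint would pass 70% of its speed; a pose out of reach is approached as far as the arm can. A call with a number of a shift or a turn outside -1 to 1 is refused whole. A call with a gripper value outside its range is refused whole. The fingers move at their own pace and stop on an object; the grip force is fixed at half the most. Time passes only in rows, so rows that do not move let the fingers close. It gives the time, the measured TCP pose, the force, the opening and the grip force at its end, in the units of the state.
- get_obs(): the state, without advancing time (a new reading comes with each control period).
- snapshot(name): name is "side" or "top" or "wrist"; returns a dict with "color" (420x560x3 uint8, red, green, blue), "fx", "fy", "cx", "cy" (pixels), "k1" (the pictures are not rectified: a ray, as slopes to the right and down, at radius r is drawn at 1 + k1 r^2 times it, then the intrinsics apply), "R" (3x3) and "t" (3): a world point X has camera coordinates R X + t; the wrist camera has in their place "tool_from_camera" (4x4, takes a point from camera to tool coordinates, whose origin is the TCP and whose axes are the flange's). Camera axes: x right, y down, z forward; pixel columns grow to the right and rows downward; lengths in m; the calibration is good to about 2 mm. A picture is of the moment at which its call begins: read the wrist's pose just before it. There is no depth.
- close_job(): hands the job in; it is judged then, once.
The state is a dict: "clock": time; "joint_pos": joint angles; "qvel": joint speeds; "tau": joint torques, N m; "tool_pos": TCP position; "orientation": TCP orientation; "force": force on the tool from outside, world axes, zero at the start; "moment": the same for the moment, N m; "opening": finger opening in m; "gripper_force": force on a finger pad.
Only numpy, scipy, OpenCV 4.12 (cv2) and the standard library are available. Lean on these libraries where they do the work, as an engineer would, in place of code of your own. Each camera call takes 0.05 s, during which the arm holds its last target. There are 200 camera calls.

TASK

Press the blue cap of the post down until the post is fully home in its clamp block. The clamp bolt is turning uselessly with the blue nutrunner, so then reach down into the narrow gap behind the upright bracket plate, grip the brass bolt head firmly between both fingers and stop it from turning. Finish while still holding the head still: do not let go, leave the post fully home, and leave the mug, the bottle, the wrench and the spare bolt where they are.

Things in the scene. Friction and masses are not known exactly. Their poses are not given: they have to be found in the camera images.
- bracket: fixed bench bracket; origin on the table straight below the bolt head; x from the front (nutrunner side) to the rear, y left, z up. Base plate 12 mm thick, x -110 to 55 mm, y -215 to 95. Grey upright plate x -36 to -28: 120 mm tall for y -80 to 70, 100 mm tall for y -210 to -80. In front of it a steel strap at x -79, top 96 mm, from y -200 to 30.
- gap_mouth (a point): middle of the mouth of the gap behind the upright plate, straight above the bolt head, 120 mm above the table; axes as the bracket's. The gap is 56 mm wide along x, from the upright plate to a green rear guard plate (x 28 to 36 mm, y -70 to 70, 100 mm tall), open at the top; inside it only two low cross ribs at y = +-66 mm, 40 mm tall, and the bolt.
- nutrunner (a point): top of the blue nutrunner motor, 112 mm above the table; a cylinder 54 mm in diameter lying along the bracket's x in front of the upright plate, from x -120 to -241 mm of the bracket, at its y = 0. Fixed, not to be handled.
- bolt_head (a point): brass hex head in the gap: 24 mm across flats, 27.7 over corners, 16 mm thick along the axis; origin at its centre, 85 mm above the table, 28 mm from each plate. x is the bolt axis (bracket's x); y, z turn with it; flats face +-y. A spacer tube 21 mm in diameter joins it to the upright plate; red stripe on its rear. Squeezed along the bracket's y by fingers pointing down, it can be stopped at any angle.
- clamp_bolt (a joint): turn of the bolt about the bracket's x in rad (flats face the bracket's +-y at multiples of pi/3). Starts anywhere; the nutrunner turns it on without end in the positive direction, about 0.2 rad/s with about 0.12 N m, unless it is held. The bolt does not move otherwise.
- clamp_block: aluminium block 38 x 50 mm, top 100 mm above the table, fixed in front of the right part of the bracket's upright plate; origin on the table straight below the post's axis; axes parallel to the bracket's.
- post_cap (a point): round blue cap, 36 mm in diameter, 14 mm thick, on the upright post in the clamp block; origin at the centre of its top face (114 mm above the table when home, up to 128 mm when raised); z up. Free space above it.
- post (a joint): how far the post is pushed down, in m: 0 raised, 0.014 fully home with the cap flat on the block. Starts at 0 to 0.006. Stiff sliding fit: about 6 N, plus 60 N per m/s of speed; hard stop at the end; stays where it is left.
- wrench: loose steel wrench lying on the table on the right, about 180 mm long; origin under its middle; not needed, leave alone
- mug: white ceramic mug, 76 mm across, 90 mm tall, standing on the left; origin at the centre of its underside; leave alone
- soap: green bottle, 72 mm across, 170 mm tall, white cap, standing on the left; origin at the centre of its underside; leave alone
- spare_bolt: loose spare bolt standing on its brass hex head on the table on the right, shank up: head 24 mm across flats and 16 mm thick, steel shank 14 mm in diameter, 61 mm tall overall; origin at the centre of its underside; leave alone

How it is judged (in metres and radians):
On the way, in this order (a step that is already met when the one before it is completed fails the run):
1. the post is pushed fully home (value of joint post above 0.0122 m), for 0.2 s.
2. the bolt head is held between the fingers and has stopped turning (velocity of joint clamp_bolt between -0.06 and 0.06 rad/s and contact force between the fingers and clamp_bolt above 10 N and distance between the grasp point and bolt_head below 0.025 m), for 1 s.
At the end, for the whole second after the job is handed in: the post is home within 1.8 mm; the bolt head lies between the fingers (grasp point within 25 mm of its centre), is gripped with more than 10 N and turns slower than 0.06 rad/s, all through the last second (all of step 2 and value of joint post above 0.0122 m); the arm keeps its last pose, push and grip.
It fails at once if the wrench was disturbed (distance of wrench from where it was at the start of the episode above 0.03 m).
It fails at once if the mug was disturbed (distance of mug from where it was at the start of the episode above 0.03 m).
It fails at once if the bottle was disturbed (distance of soap from where it was at the start of the episode above 0.03 m).
It fails at once if the spare bolt was disturbed (distance of spare_bolt from where it was at the start of the episode above 0.03 m).
It also fails if it takes over 48 s, if anything falls off the work surface, if the arm or the gripper's body presses on something with over 40 N, if the wrist force passes 120 N, or if a joint passes its speed limit or range.

## Working session

There is one attempt and no reset: what is moved stays moved. The work goes in short steps, Python scripts to look and compute and a shell command to move; the robot and the scene stay as the last step left them, time stands still between calls to the robot, and variables do not carry over. Pictures are saved under pics/ and viewed, at most 10 in all, crops included, and the job is handed in when it is done.

```bash
mkdir -p pics; ls; python3 - <<'E'
from plant import *
import cv2
print(get_obs())
for n in ("top","side","wrist"):
    s=snapshot(n); cv2.imwrite(f"pics/{n}0.png",s["color"][:,:,::-1])
    print(n,{k:v for k,v in s.items() if k!="color"})
E
```

```text
pics
{'clock': 0.0, 'joint_pos': array([-5.68890351e+01,  2.05917135e+01,  6.33605962e-01, -1.94375517e-02,
       -7.01356836e+01, -1.65080619e+01]), 'qvel': array([ 0.03571297,  0.05964296,  0.00035125, -0.08489984, -0.09825882,
       -0.12544837]), 'tau': array([ 3.62684923e-04, -5.82724857e+01,  2.93056870e+01,  6.99741483e+00,
        6.79255289e-03, -1.20662326e-04]), 'tool_pos': array([ 0.19282762, -0.64666986,  0.40372017]), 'orientation': array([ 1.79904883e+02, -9.13397026e-03, -1.63403709e+02]), 'force': array([ 0.54764773, -0.03341895, -0.53546002]), 'moment': array([ 0.01757721,  0.06367416, -0.02483616]), 'gripper_force': 0.0, 'opening': 0.08734189275100546}
top {'fx': 398.7547160550262, 'fy': 398.7547160550262, 'cx': 284.2324448723964, 'cy': 203.83880474561852, 'k1': 0.008289399397453096, 'R': array([[-0.02878679, -0.99952664, -0.01085446],
       [-0.99476464,  0.02971147, -0.09777803],
       [ 0.09805424,  0.00798291, -0.99514905]]), 't': array([0.00385995, 0.57917786, 1.13990269])}
side {'fx': 454.98830792255916, 'fy': 454.98830792255916, 'cx': 287.3983592606259, 'cy': 204.92772441718836, 'k1': -0.08593132309195455, 'R': array([[-0.92770477, -0.37328646,  0.00459085],
       [-0.26028326,  0.63795184, -0.72475518],
       [ 0.26761255, -0.67355376, -0.68899119]]), 't': array([0.49859627, 0.22136439, 1.18093154])}
wrist {'fx': 317.78329508076223, 'fy': 317.78329508076223, 'cx': 272.1124622520439, 'cy': 210.07662740030102, 'k1': -0.01398036691536746, 'tool_from_camera': array([[ 7.21499087e-04, -9.66932604e-01, -2.55031016e-01,
         6.82638286e-02],
       [ 9.99999372e-01,  4.79003470e-04,  1.01295350e-03,
        -2.93065707e-04],
       [-8.57297028e-04, -2.55031587e-01,  9.66932342e-01,
         2.04356839e-02],
       [ 0.00000000e+00,  0.00000000e+00,  0.00000000e+00,
         1.00000000e+00]])}
```

View pics/top0.png

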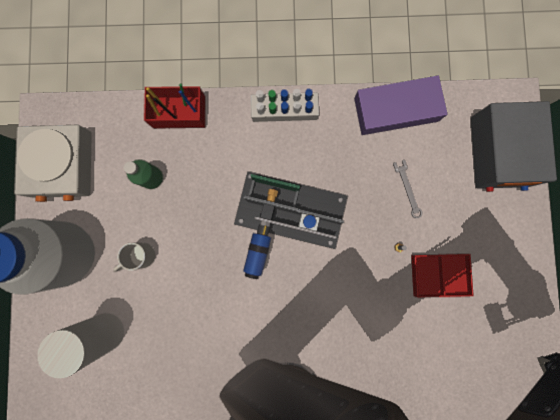

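View pics/side0.png

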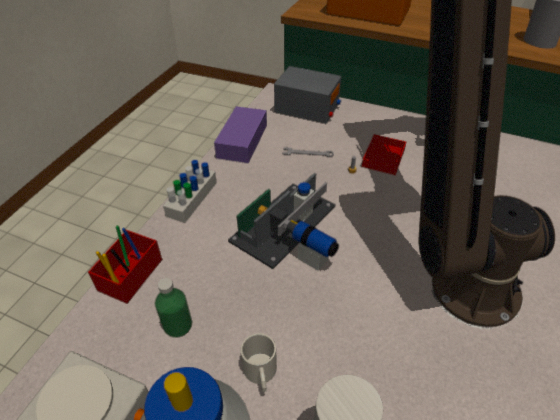

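The top view shows the cap at about (309,221), the brass head at about (273,195), the nutrunner at about (257,255), and base plate corners near (249,172) and (348,194). The side view shows the same, with the cap at about (304,187).

```bash
cat > h.py <<'E'
import numpy as np, cv2
from scipy.spatial.transform import Rotation as Ro
from plant import *
def pose(o):
    T=np.eye(4); T[:3,:3]=Ro.from_euler('xyz',o['orientation'],degrees=True).as_matrix(); T[:3,3]=o['tool_pos']; return T
def cam(n):
    o=get_obs(); s=snapshot(n)
    if n=='wrist':
        M=pose(o)@s['tool_from_camera']; s['Rw'],s['c']=M[:3,:3],M[:3,3]
    else: s['Rw']=s['R'].T; s['c']=-s['R'].T@s['t']
    s['hsv']=cv2.cvtColor(s['color'],cv2.COLOR_RGB2HSV); return s
def ray(s,p):
    K=np.array([[s['fx'],0,s['cx']],[0,s['fy'],s['cy']],[0,0,1.]])
    u=cv2.undistortPoints(np.array(p,float).reshape(-1,1,2),K,np.array([s['k1'],0,0,0,0.]))[:,0]
    return np.c_[u,np.ones(len(u))]@s['Rw'].T
def plane(s,p,z):
    d=ray(s,p); return s['c']+d*((z-s['c'][2])/d[:,2])[:,None]
def tri(s1,p1,s2,p2):
    a,b=ray(s1,[p1])[0],ray(s2,[p2])[0]
    k=np.linalg.lstsq(np.c_[a,-b],s2['c']-s1['c'],rcond=None)[0]
    A,B=s1['c']+k[0]*a,s2['c']+k[1]*b; return (A+B)/2,np.linalg.norm(A-B)
def blobs(s,lo,hi,box=None,n=5):
    m=cv2.inRange(s['hsv'],lo,hi)
    if box: k=np.zeros_like(m);x0,y0,x1,y1=box;k[y0:y1,x0:x1]=255;m&=k
    c,_=cv2.findContours(m,cv2.RETR_EXTERNAL,cv2.CHAIN_APPROX_NONE)
    return m,sorted(c,key=cv2.contourArea,reverse=True)[:n]
E
python3 - <<'E'
from h import *
t=cam('top'); s=cam('side')
B=((105,120,40),(130,255,255)); Y=((8,110,60),(28,255,255))
for nm,c,bx in (('top',t,(230,165,355,285)),('side',s,(230,170,345,260))):
    for q,(lo,hi) in (('blue',B),('brass',Y)):
        for k in blobs(c,lo,hi,bx,3)[1]: print(nm,q,cv2.contourArea(k),cv2.boundingRect(k),cv2.minAreaRect(k))
# base corners
print(plane(t,[(249,172),(348,194),(333,248),(235,225)],.012))
for nm,c,(x0,y0,x1,y1) in (('top',t,(225,160,360,285)),('side',s,(225,165,350,265))):
    cv2.imwrite(f'pics/{nm}1.png',cv2.resize(c['color'][y0:y1,x0:x1,::-1],None,fx=5,fy=5,interpolation=cv2.INTER_CUBIC))
E
```

```text
top blue 339.5 (244, 250, 21, 26) ((254.11766052246094, 263.0294189453125), (16.73495864868164, 23.283418655395508), 14.03624439239502)
top blue 158.5 (251, 234, 19, 13) ((260.41180419921875, 239.85299682617188), (17.220027923583984, 10.6715669631958), 14.03624439239502)
top blue 101.5 (304, 215, 12, 13) ((309.5, 221.0), (12.0, 11.0), 90.0)
top brass 90.0 (267, 189, 11, 13) ((272.0946044921875, 194.93243408203125), (9.370742797851562, 12.329923629760742), 9.462321281433105)
top brass 10.0 (263, 226, 4, 9) ((264.2647399902344, 229.94119262695312), (1.9402848482131958, 8.48874568939209), 14.03624439239502)
side blue 441.5 (306, 229, 30, 28) ((319.45220947265625, 241.8375701904297), (26.81572151184082, 19.23389434814453), 28.610458374023438)
side blue 183.0 (292, 221, 18, 21) ((299.1922912597656, 229.96153259277344), (11.926054000854492, 20.246559143066406), 33.690067291259766)
side blue 93.5 (298, 183, 13, 11) ((304.0, 188.0), (10.0, 12.0), 90.0)
side brass 45.5 (258, 205, 9, 9) ((261.25, 209.25001525878906), (6.363960266113281, 9.899494171142578), 45.0)
side brass 9.5 (291, 219, 6, 5) ((293.3000183105469, 221.4000244140625), (6.260990142822266, 2.236067771911621), 26.56505012512207)
[[ 0.67966107  0.08980858  0.012     ]
 [ 0.60437461 -0.20332061  0.012     ]
 [ 0.44621452 -0.15230671  0.012     ]
 [ 0.52210966  0.13445927  0.012     ]]
```

View pics/top1.png

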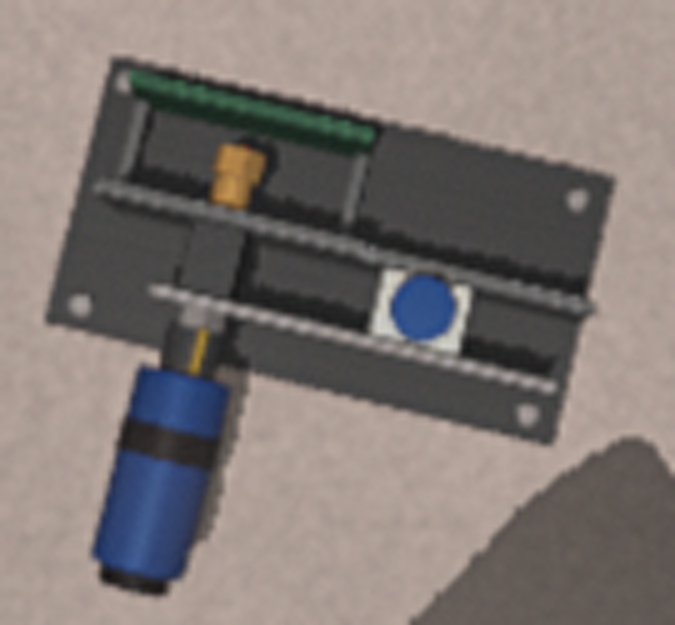

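The crop shows the hex head centre near full-image (273.5,192), the cap centre at (309.5,221), and the rear guard edge sloping like the base, so yaw is about -14°.

```bash
cat >> h.py <<'E'
def to(x,y,yaw,z=None):
    """remaining tool-axis shift (units of 25 mm) and z turn (units of 6 deg)"""
    o=get_obs(); T=pose(o); d=np.array([x,y,o['tool_pos'][2] if z is None else z])-T[:3,3]
    Rt=Ro.from_euler('xyz',[180,0,yaw],degrees=True).as_matrix()
    print('clock',o['clock'],'pos',o['tool_pos'].round(4),'ori',o['orientation'].round(2),'F',o['force'].round(1),'open',o['opening'])
    print('shift/25mm',(T[:3,:3].T@d/.025).round(2),'turn/6deg',(Ro.from_matrix(T[:3,:3].T@Rt).as_rotvec(degrees=True)/6).round(2))
E
python3 - <<'E'
from h import *
t=cam('top'); s=cam('side')
print('cap',tri(t,(309.5,221),s,(304,187.5)))
print('cap .12',plane(t,[(309.5,221)],.12))
print('head',plane(t,[(273.5,192.5)],.09), tri(t,(273.5,192.5),s,(261.5,209.5)))
p=plane(t,[(254.1,263),(260.4,239.9)],.1);d=p[1]-p[0];print('nr yaw',np.degrees(np.arctan2(d[1],d[0])))
c=plane(t,[(309.5,221)],.12)[0]
to(c[0],c[1],165.6)
E
```

```text
cap (array([ 0.5208465 , -0.08092022,  0.11574561]), np.float64(0.002254487592195021))
cap .12 [[ 0.52169788 -0.08036036  0.12      ]]
head [[0.6055621  0.01532896 0.09      ]] (array([0.60795646, 0.01608066, 0.08326373]), np.float64(0.0032066346545078918))
nr yaw -16.657888721768504
clock 0.35 pos [ 0.1929 -0.6468  0.4044] ori [ 179.98   -0.   -163.4 ] F [-0.8 -0.5 -0.2] open 0.08764408624469879
shift/25mm [-1.908e+01  1.796e+01  1.000e-02] turn/6deg [ 0.   -0.    5.17]
```

```bash
for i in 1; do python3 -m handwheel '[[-1,-1,0.95,0,0,0,0],[-1,-1,0.95,0,0,0,0],[-1,-1,0.95,0,0,0,0],[-1,-1,0.95,0,0,0,0],[-1,-1,0.95,0,0,0,0]]'; python3 -m handwheel '[[-1,-1,0.95,0,0,0,0],[-1,-1,0.95,0,0,0,0],[-1,-1,0.95,0,0,0,0],[-1,-1,0.95,0,0,0,0],[-1,-1,0.95,0,0,0,0]]'; done
python3 -c "
from h import *
to(.5217,-.0804,165.6)"
```

```text
clock: 0.98
tool_pos: [0.2791, -0.4963, 0.4047]
orientation: [-180.0, 0.0, -163.4]
force: [0.9, -0.6, -1.0]
opening: 0.0434
gripper_force: 0.0
clock: 1.6
tool_pos: [0.365, -0.3468, 0.4049]
orientation: [-180.0, 0.0, -163.4]
force: [0.9, -0.0, 0.5]
opening: 0.0006
gripper_force: 0.0
clock 1.6 pos [ 0.365  -0.3468  0.4049] ori [-1.7998e+02  3.0000e-02 -1.6339e+02] F [ 0.9 -0.   0.5] open 0.0005562386019738292
shift/25mm [-9.05  8.42  0.  ] turn/6deg [-0.    0.01  5.17]
```

```bash
python3 -m handwheel '[[-1,-1,0.94,0,0,0,0],[-1,-1,0.94,0,0,0,0],[-1,-1,0.94,0,0,0,0],[-1,-1,0.94,0,0,0,0],[-1,-1,0.94,0,0,0,0]]'; python3 -m handwheel '[[-1,-1,0.94,0,0,0,0],[-1,-1,0.94,0,0,0,0],[-1,-1,0.94,0,0,0,0],[-1,-1,0.94,0,0,0,0],[-1,0,0,0,0,0,1]]'; python3 -m handwheel '[[-1,0,0,0,0,0,1],[-1,0,0,0,0,0,1],[-1,0,0,0,0,0,1],[-1,0,0,0,0,0,1],[-1,0,0,0,0,0,0]]'
python3 -c "
from h import *
w=cam('wrist'); cv2.imwrite('pics/w2.png',w['color'][:,:,::-1])
to(.5217,-.0804,165.6)"
```

```text
clock: 2.22
tool_pos: [0.4512, -0.1984, 0.4049]
orientation: [-180.0, 0.0, -163.4]
force: [0.6, -0.5, 0.1]
opening: 0.0009
gripper_force: 0.0
clock: 2.85
tool_pos: [0.5207, -0.0791, 0.4046]
orientation: [180.0, 0.0, -169.4]
force: [0.5, 0.6, 0.5]
opening: 0.0007
gripper_force: 0.0
clock: 3.48
tool_pos: [0.5197, -0.0808, 0.4047]
orientation: [180.0, 0.0, 166.6]
force: [-0.5, 0.8, 0.1]
opening: 0.0003
gripper_force: 0.0
clock 3.525 pos [ 0.5197 -0.0808  0.4047] ori [1.7999e+02 1.0000e-02 1.6673e+02] F [ 0.8  0.5 -0.5] open 0.0004334799674346206
shift/25mm [-0.07  0.04  0.  ] turn/6deg [0.   0.   0.19]
```

View pics/w2.png

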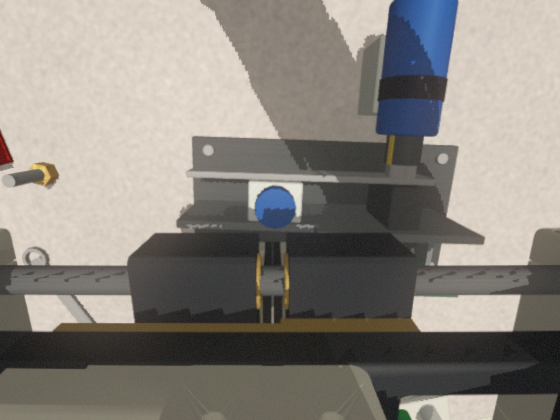

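The wrist view shows the cap at about (275,207) in front of the closed fingertips, with the strap top edge running from (190,173) to (432,178).

```bash
python3 - <<'E'
from h import *
w=cam('wrist')
k=blobs(w,(105,120,40),(130,255,255),(220,160,330,232))[1][0]
print(cv2.minEnclosingCircle(k)); (u,v),r=cv2.minEnclosingCircle(k)
for z in (.114,.12,.128):
    c=plane(w,[(u,v),(u-r,v),(u+r,v)],z); print(z,c[0],np.linalg.norm(c[2]-c[1]))
p=plane(w,[(190,173),(432,178)],.096);d=p[0]-p[1];print(p,'yaw',np.degrees(np.arctan2(d[1],d[0])),np.linalg.norm(d))
q=plane(w,[(193,137),(456,146.5)],.012);d=q[0]-q[1];print(q,'yaw',np.degrees(np.arctan2(d[1],d[0])),np.linalg.norm(d))
E
```

```text
((274.54608154296875, 207.3396759033203), 20.094085693359375)
0.114 [ 0.52079421 -0.07879159  0.114     ] 0.03527208869258962
0.12 [ 0.51929701 -0.0784948   0.12      ] 0.034489135625753835
0.128 [ 0.51730073 -0.07809909  0.128     ] 0.033445198203306055
[[ 0.4762047  -0.14732276  0.096     ]
 [ 0.5313284   0.06728276  0.096     ]] yaw -104.40560243679568 0.22157199704999406
[[ 0.44403068 -0.15578222  0.012     ]
 [ 0.52359327  0.13709766  0.012     ]] yaw -105.19797452781643 0.30349436360507387
```

```bash
python3 -m handwheel '[[-1,-0.03,0.05,0.9,0,0,0.28],[-1,0,0,0.9,0,0,0],[-1,0,0,0.9,0,0,0],[-1,0,0,0.9,0,0,0],[-1,0,0,0,0,0,0]]'; python3 -m handwheel '[[-1,0,0,0.16,0,0,0],[-1,0,0,0.16,0,0,0],[-1,0,0,0.16,0,0,0]]'
```

```text
clock: 4.2
tool_pos: [0.5202, -0.0799, 0.3133]
orientation: [-179.9, -0.2, 165.0]
force: [0.3, 0.7, 0.2]
opening: 0.0006
gripper_force: 0.0
clock: 4.58
tool_pos: [0.5209, -0.0798, 0.303]
orientation: [180.0, 0.1, 164.9]
force: [-0.5, 0.5, 0.1]
opening: 0.0004
gripper_force: 0.0
```

```bash
python3 -m handwheel '[[-1,0,0,0.16,0,0,0],[-1,0,0,0.16,0,0,0]]';  python3 -m handwheel '[[-1,0,0,0,0,0,0]]'
```

```text
clock: 4.82
tool_pos: [0.5209, -0.0797, 0.2953]
orientation: [180.0, 0.1, 164.9]
force: [-1.7, 1.2, 6.3]
opening: 0.0004
gripper_force: 3.4
clock: 4.95
tool_pos: [0.5209, -0.0797, 0.2949]
orientation: [180.0, 0.0, 164.9]
force: [0.4, -0.7, 0.9]
opening: 0.0005
gripper_force: 0.7
```

```bash
python3 -m handwheel '[[-1,0,0,0.12,0,0,0],[-1,0,0,0,0,0,0]]';  python3 -m handwheel '[[-1,0,0,0.08,0,0,0],[-1,0,0,0,0,0,0]]'
```

```text
clock: 5.2
tool_pos: [0.5209, -0.0797, 0.2923]
orientation: [180.0, 0.0, 164.9]
force: [-2.3, 0.7, 7.4]
opening: 0.0003
gripper_force: 3.6
clock: 5.45
tool_pos: [0.5209, -0.0797, 0.2921]
orientation: [180.0, 0.1, 165.0]
force: [-8.7, 3.6, 24.8]
opening: 0.0006
gripper_force: 12.0
```

```bash
python3 -m handwheel '[[-1,0,0,0.04,0,0,0],[-1,0,0,0,0,0,0],[-1,0,0,-0.4,0,0,0],[-1,0,0,-0.9,0,0,0],[-1,0,0,-0.9,0,0,0]]';  python3 -m handwheel '[[1,0,0,-0.9,0,0,0],[1,0,0,-0.9,0,0,0],[1,0,0,0,0,0,0]]'
python3 -c "
from h import *
to(.6065,.0155,165)"
```

```text
clock: 6.08
tool_pos: [0.5206, -0.0798, 0.344]
orientation: [-180.0, -0.0, 164.9]
force: [-0.1, -0.5, 1.0]
opening: 0.0008
gripper_force: 0.0
clock: 6.45
tool_pos: [0.5212, -0.0798, 0.3902]
orientation: [179.9, 0.2, 164.9]
force: [0.6, -0.3, -0.1]
opening: 0.0247
gripper_force: 0.0
clock 6.45 pos [ 0.5212 -0.0798  0.3902] ori [1.7993e+02 1.7000e-01 1.6493e+02] F [ 0.6 -0.3 -0.1] open 0.024669599541134374
shift/25mm [-2.3   4.57  0.01] turn/6deg [ 0.01  0.03 -0.01]
```

```bash
python3 -m handwheel '[[1,-0.46,0.91,0,0,0,0],[1,-0.46,0.91,0,0,0,0],[1,-0.46,0.91,0,0,0,0],[1,-0.46,0.91,0,0,0,0],[1,-0.46,0.91,0,0,0,0]]';  python3 -m handwheel '[[1,0,0,0,0,0,0],[1,0,0,0,0,0,0]]'
python3 -c "
from h import *
w=cam('wrist'); cv2.imwrite('pics/w3.png',w['color'][:,:,::-1])
t=cam('top'); cv2.imwrite('pics/t3.png',t['color'][:,:,::-1])
for k in blobs(w,(8,110,60),(28,255,255),None,6)[1]: print(cv2.contourArea(k),cv2.boundingRect(k),cv2.minAreaRect(k))
to(.6065,.0155,165)"
```

```text
clock: 7.08
tool_pos: [0.6072, 0.0168, 0.3882]
orientation: [-180.0, -0.0, 165.0]
force: [0.7, -0.3, 0.3]
opening: 0.0748
gripper_force: 0.0
clock: 7.32
tool_pos: [0.606, 0.0156, 0.3881]
orientation: [-180.0, -0.1, 165.0]
force: [-0.9, -0.7, 1.1]
opening: 0.0871
gripper_force: 0.0
2030.0 (349, 317, 211, 15) ((454.0124816894531, 324.7854919433594), (13.760171890258789, 210.16400146484375), 89.09062194824219)
883.0 (264, 177, 28, 38) ((277.5, 195.5), (37.0, 27.0), 90.0)
729.0 (81, 253, 32, 56) ((95.85454559326172, 280.5303955078125), (29.17872428894043, 55.73847579956055), 4.899092674255371)
607.0 (435, 254, 29, 55) ((452.5161437988281, 282.4913024902344), (25.880481719970703, 52.61587142944336), 16.557069778442383)
142.5 (241, 325, 41, 6) ((261.0, 327.5), (5.0, 40.0), 90.0)
68.0 (409, 412, 14, 8) ((415.5, 415.5), (7.0, 13.0), 90.0)
clock 7.425 pos [0.6057 0.015  0.3886] ori [-1.7999e+02 -2.0000e-02  1.6492e+02] F [-0.6 -0.7 -1. ] open 0.0872035027648316
shift/25mm [-0.03  0.03 -0.  ] turn/6deg [-0.   -0.   -0.01]
```

View pics/w3.png

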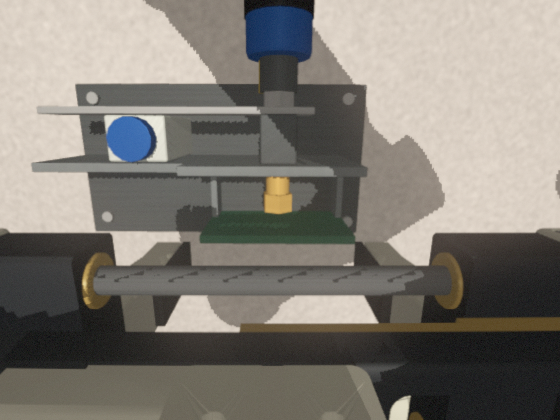

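The wrist view shows the gap: brass head at about (278,203), upright plate top at v≈160-175, green guard at v≈212-240, u 203-354, and the cap flat on the block.

```bash
python3 - <<'E'
from h import *
w=cam('wrist'); h=w['hsv']
print(w['color'][150:245:2,278].tolist())
m,ks=blobs(w,(8,110,60),(28,255,255),(255,170,300,222)); 
for v in range(176,217,3):
    x=np.flatnonzero(m[v]); print(v,(x.min(),x.max()) if len(x) else None)
yaw=-15; B=Ro.from_euler('z',yaw,degrees=True).as_matrix(); o=np.array([.6065,.0155,0])
def br(p,z,n): print(n,((plane(w,p,z)-o)@B*1000).round(1).tolist())
br([(205,176),(278,176),(350,176)],.12,'plate rear top')
br([(205,212),(278,212),(352,212)],.1,'guard front top')
br([(203,241),(278,241),(354,241)],.1,'guard rear top')
br([(264,204),(278,204),(292,204),(278,193),(278,214)],.098,'head')
br([(131,139)],.114,'cap')
c,_=cv2.findContours(cv2.inRange(h,(105,120,40),(130,255,255))[100:170,100:160],cv2.RETR_EXTERNAL,cv2.CHAIN_APPROX_NONE)
print([cv2.minEnclosingCircle(k) for k in c])
E
```

```text
[[108, 108, 104], [108, 110, 105], [107, 106, 100], [106, 107, 101], [106, 105, 101], [107, 106, 103], [103, 101, 97], [82, 81, 76], [109, 110, 105], [145, 146, 140], [145, 144, 139], [144, 144, 139], [145, 145, 141], [142, 125, 101], [224, 186, 107], [226, 186, 105], [226, 187, 110], [226, 188, 109], [226, 186, 110], [226, 188, 110], [225, 187, 110], [224, 185, 105], [205, 168, 97], [197, 160, 90], [207, 170, 97], [207, 170, 97], [205, 168, 95], [205, 169, 96], [204, 166, 95], [206, 168, 94], [210, 173, 99], [206, 168, 96], [87, 80, 57], [56, 67, 50], [55, 69, 54], [52, 64, 50], [53, 65, 48], [57, 71, 53], [60, 77, 57], [57, 68, 51], [53, 64, 51], [58, 65, 52], [55, 66, 51], [60, 77, 58], [63, 79, 61], [56, 78, 60], [66, 82, 66], [126, 119, 110]]
176 None
179 (np.int64(266), np.int64(289))
182 (np.int64(266), np.int64(289))
185 (np.int64(267), np.int64(289))
188 (np.int64(266), np.int64(289))
191 (np.int64(265), np.int64(289))
194 (np.int64(265), np.int64(291))
197 (np.int64(264), np.int64(291))
200 (np.int64(265), np.int64(291))
203 (np.int64(265), np.int64(291))
206 (np.int64(265), np.int64(291))
209 (np.int64(265), np.int64(291))
212 (np.int64(266), np.int64(287))
215 None
plate rear top [[-31.2, -53.4, 120.0], [-31.2, 4.0, 120.0], [-31.2, 60.6, 120.0]]
guard front top [[3.4, -59.3, 100.0], [3.5, 4.5, 100.0], [3.5, 69.2, 100.0]]
guard rear top [[30.3, -62.6, 100.0], [30.4, 4.6, 100.0], [30.5, 72.7, 100.0]]
head [[-3.2, -7.8, 98.0], [-3.2, 4.5, 98.0], [-3.2, 16.7, 98.0], [-13.0, 4.5, 98.0], [5.9, 4.5, 98.0]]
cap [[-59.6, -111.2, 114.0]]
[((53.0, 49.0), 9.999999747378752e-05), ((31.0, 38.650001525878906), 24.145957946777344)]
```

```bash
python3 -m handwheel '[[1,0.14,0.2,0.8,0,0,0],[1,0,0,0.85,0,0,0],[1,0,0,0.85,0,0,0],[1,0,0,0.8,0,0,0],[1,0,0,0,0,0,0]]'
python3 -c "
from h import *
w=cam('wrist'); cv2.imwrite('pics/w4.png',w['color'][:,:,::-1])
m,k=blobs(w,(8,110,60),(28,255,255),(230,100,330,240))
for v in range(110,240,6):
    x=np.flatnonzero(m[v]); print(v,(x.min(),x.max()) if len(x) else None)
to(.6043,.0208,165)"
```

```text
clock: 8.1
tool_pos: [0.6031, 0.0203, 0.305]
orientation: [-179.9, -0.1, 164.9]
force: [0.3, 0.2, 0.1]
opening: 0.0873
gripper_force: 0.0
110 None
116 None
122 None
128 None
134 None
140 None
146 None
152 None
158 None
164 None
170 None
176 None
182 None
188 None
194 None
200 None
206 None
212 (np.int64(258), np.int64(289))
218 (np.int64(258), np.int64(289))
224 (np.int64(256), np.int64(291))
230 (np.int64(254), np.int64(291))
236 (np.int64(255), np.int64(291))
clock 8.15 pos [0.6036 0.0205 0.3062] ori [-1.7997e+02 -3.0000e-02  1.6490e+02] F [-0.6 -0.2  0.4] open 0.08779796728694182
shift/25mm [-0.02  0.02 -0.  ] turn/6deg [-0.01 -0.01 -0.02]
```

View pics/w4.png

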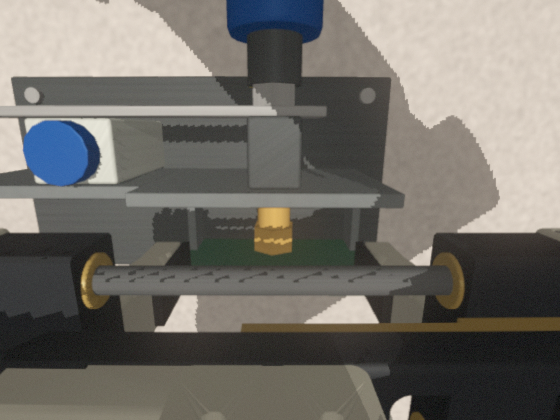

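The view shows the head at u 254-292, v ≈ 226-250, centred between the pads, with the plate rear top edge at v≈206.

```bash
python3 - <<'E'
from h import *
w=cam('wrist')
B=Ro.from_euler('z',-15,degrees=True).as_matrix(); o=get_obs()['tool_pos']*[1,1,0]
def br(p,z,n): print(n,((plane(w,p,z)-o)@B*1000).round(1).tolist())
br([(130,206),(401,206)],.12,'plate rear top -28')
br([(273,226),(273,251),(254,238),(292,238)],.097,'head -8..8')
br([(62,153)],.114,'cap')
E
```

```text
plate rear top -28 [[-27.2, -77.0, 120.0], [-27.1, 69.1, 120.0]]
head -8..8 [[-8.6, 0.2, 97.0], [8.1, 0.2, 97.0], [-0.7, -11.8, 97.0], [-0.7, 12.1, 97.0]]
cap [[-55.1, -113.2, 114.0]]
```

```bash
python3 -m handwheel '[[1,0,0,0.5,0,0,0],[1,0,0,0.5,0,0,0],[1,0,0,0,0,0,0]]'; python3 -m handwheel '[[1,0,0,0.5,0,0,0],[1,0,0,0.5,0,0,0],[1,0,0,0.44,0,0,0],[1,0,0,0,0,0,0]]'
```

```text
clock: 8.57
tool_pos: [0.6033, 0.0207, 0.2797]
orientation: [-179.9, -0.1, 164.9]
force: [-0.6, 0.1, 0.3]
opening: 0.0878
gripper_force: 0.0
clock: 9.07
tool_pos: [0.6034, 0.0207, 0.2438]
orientation: [-179.9, -0.1, 164.9]
force: [0.5, 0.1, -0.3]
opening: 0.0874
gripper_force: 0.0
```

```bash
python3 -m handwheel '[[0,0,0,0,0,0,0],[-0.2,0,0,0,0,0,0],[-0.3,0,0,0,0,0,0],[-1,0,0,0,0,0,0],[-1,0,0,0,0,0,0]]'; python3 -m handwheel '[[-1,0,0,0,0,0,0],[-1,0,0,0,0,0,0],[-1,0,0,0,0,0,0],[-1,0,0,0,0,0,0],[-1,0,0,0,0,0,0]]'; python3 -m handwheel '[[-1,0,0,0,0,0,0],[-1,0,0,0,0,0,0],[-1,0,0,0,0,0,0],[-1,0,0,0,0,0,0],[-1,0,0,0,0,0,0]]'
```

```text
clock: 9.7
tool_pos: [0.6038, 0.0208, 0.2453]
orientation: [180.0, 0.0, 164.9]
force: [-0.1, 0.1, 0.6]
opening: 0.0431
gripper_force: 0.0
clock: 10.32
tool_pos: [0.6038, 0.0207, 0.2452]
orientation: [-180.0, -0.0, 164.9]
force: [0.5, -2.1, 0.6]
opening: 0.0258
gripper_force: 30.0
clock: 10.95
tool_pos: [0.6038, 0.0207, 0.2452]
orientation: [-180.0, -0.0, 164.9]
force: [-0.6, -3.3, 0.5]
opening: 0.0257
gripper_force: 30.0
```

```bash
for i in 1; do python3 -m handwheel '[[-1,0,0,0,0,0,0],[-1,0,0,0,0,0,0],[-1,0,0,0,0,0,0],[-1,0,0,0,0,0,0],[-1,0,0,0,0,0,0]]'; python3 -m handwheel '[[-1,0,0,0,0,0,0],[-1,0,0,0,0,0,0],[-1,0,0,0,0,0,0],[-1,0,0,0,0,0,0],[-1,0,0,0,0,0,0]]'; done; python3 -c "
from h import *
o=get_obs(); print(o['moment'],o['opening'],o['gripper_force'])
w=cam('wrist'); cv2.imwrite('pics/w5.png',w['color'][:,:,::-1])"
```

```text
clock: 11.58
tool_pos: [0.6038, 0.0208, 0.2451]
orientation: [-180.0, -0.0, 164.9]
force: [0.5, -4.6, -0.2]
opening: 0.026
gripper_force: 30.0
clock: 12.2
tool_pos: [0.6038, 0.0208, 0.2451]
orientation: [-180.0, -0.0, 164.9]
force: [-1.2, -4.8, 0.6]
opening: 0.0257
gripper_force: 30.0
[-1.66092621  0.02224428 -0.00989325] 0.02574166470572648 29.999901317059994
```

View pics/w5.png

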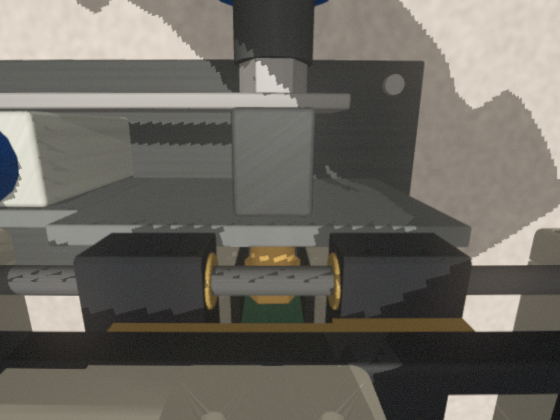

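The head sits squarely between the pads at about (272,272), seen just behind the plate. I'll check for slow creep over two more seconds.

```bash
A='from h import *
w=cam("wrist"); o=get_obs(); print(o["opening"],o["force"].round(1),o["moment"].round(2)); f="pics/prev.npy"
import os
n=w["color"][245:305,235:312].astype(int)
if os.path.exists(f): print("diff",abs(n-np.load(f)).mean())
np.save(f,n)'
python3 -c "$A"; python3 -c "$A"; python3 -m handwheel '[[-1,0,0,0,0,0,0],[-1,0,0,0,0,0,0],[-1,0,0,0,0,0,0],[-1,0,0,0,0,0,0],[-1,0,0,0,0,0,0]]' >/dev/null; python3 -m handwheel '[[-1,0,0,0,0,0,0],[-1,0,0,0,0,0,0],[-1,0,0,0,0,0,0],[-1,0,0,0,0,0,0],[-1,0,0,0,0,0,0]]'>/dev/null; python3 -m handwheel '[[-1,0,0,0,0,0,0],[-1,0,0,0,0,0,0],[-1,0,0,0,0,0,0],[-1,0,0,0,0,0,0],[-1,0,0,0,0,0,0]]'>/dev/null;  python3 -c "$A"
```

```text
0.02583593256112251 [-0.8 -5.6  1. ] [-1.69  0.05 -0.02]
0.026058356228860855 [-0.8 -5.2  0.4] [-1.71  0.08 -0.  ]
diff 2.042929292929293
0.02589387176879379 [-0.  -6.5  0.5] [-1.77  0.06 -0.04]
diff 2.0267676767676766
```

Over 2 s the image difference stays at noise level, the opening is constant and the grip is 30 N, so the head is stopped. The post reached its hard stop at 114 mm.

```bash
python3 -c "
from plant import *
print(close_job())"
```

```text
the job is handed in; nothing more can be done
None
```

I pressed the post down to its hard stop, and the gripper is holding the brass bolt head still with 30 N; the job is handed in, but `close_job()` returned no verdict, so I can't confirm the pass.

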